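# Draw the end plug from a bearing block with a quarter-turn puller

## Robot

A 7-joint arm with a two-finger parallel gripper is mounted at the origin on a cart in front of the work surface, level with it; the furniture and walls round the work are solid. World frame = base frame: x ahead of the robot, y to its left, z up, the work surface at z = 0. Lengths are in mm, angles in rad, forces in N, time in s.
With the tool pointing down it reaches from about 350 to 900 mm from the base axis. Payload 7.2 kg.
Tool frame: the origin (TCP) lies midway between the tips of the shut fingers; the grasp point (between the pads) lies 19 mm behind it; z points along the fingers, y is the line along which they close (so a half turn about z gives the same grasp; the last joint's range is limited). The gripper opens to 88 mm and grips with 3 to 60 N. Pads are 20 mm wide; open, the fingers measure 115 mm over their backs; the gripper's body (75 mm by 178 mm) begins 61 mm behind the grasp point.
Start: joints at [1.171, 0.411, -0.013, 1.596, 0.006, 1.134, -0.082], TCP at [203.579, -590.918, 222.653] pointing down, gripper open.
Joint ranges: [-2.95, 2.95], [-0.29, 1.99], [-1.47, 1.44], [0.14, 2.54], [-1.03, 4.17], [0.13, 1.85], [-2.86, 2.86]. Speed limits (rad/s): [2.39, 2.39, 3.01, 3.01, 3.14, 3.14, 3.14].

## Interface

Orientations are given as a 3x3 rotation matrix whose columns are the frame's x, y, z axes.
In Python, from station import env, grab_frame, camera_model gives the robot as it stands. The module is installed in compiled form; this text tells all that it offers.
- The arm moves only by the tool servo_tool, never from a script. Its argument "plan" is a list of rows, each an object of numbers: "tx", "ty", "tz": the shift along the tool's x, y, z in mm; "ax", "ay", "az": the turn, a rotation vector about the tool's x, y, z in degrees. In form: [{"tx": .., "ty": .., "tz": .., "ax": .., "ay": .., "az": ..}, ...]. A call has 1 to 10 rows; each row shifts and turns the commanded pose from where the row before left it, along the tool's axes as they then stand; what a row does not reach is not made up. A row lasts 1/8 s, in which the tool goes at most 62.5 mm and 10.7 degrees, less where a joint would pass 70% of its speed; a pose out of reach is approached as far as the arm can. A call with a gripper value outside its range is refused whole. "jaw" is the opening, from -1 (shut) to 1 (fully open), set as the call begins (left out, the last holds). The fingers move at their own pace and stop on an object; "squeeze" is the grip in N (left out, the last holds). Time passes only in rows, so rows that do not move let the fingers close. It gives the time, the measured TCP pose, the force, the opening and the grip force at its end, in the units of the state.
- env.read_state(): the state, without advancing time (a new reading comes with each control period).
- grab_frame(name): name is "scene" or "top"; returns (picture, depth): 480x640x3 uint8, red, green, blue; 480x640 float32, mm along the optical axis (not along the pixel's ray), 0 where there is no reading.
- camera_model(name): a dict with "fx", "fy", "cx", "cy" (pixels), "D" ([k1, k2, p1, p2, k3] as OpenCV has them; the pictures are not rectified), "R" (3x3) and "t" (3): a world point X has camera coordinates R X + t. Camera axes: x right, y down, z forward; pixel columns grow to the right and rows downward; lengths in mm; the calibration is good to about 2 mm. A picture is of the moment at which its call begins. camera_model takes no time and is no camera call.
- env.close_job(): hands the job in; it is judged then, once.
The state is a dict: "t": time; "joint_pos": joint angles; "qvel": joint speeds; "tau": joint torques, N m; "tool_pos": TCP position; "ee_rot": TCP orientation; "force": force on the tool from outside, world axes, zero at the start; "torque": the same for the moment, N m; "gripper_width": finger opening in mm; "finger_force": force on a finger pad.
Only numpy, scipy, OpenCV 4.12 (cv2) and the standard library are available. Lean on these libraries where they do the work, as an engineer would, in place of code of your own. Each camera call takes 0.05 s, during which the arm holds its last target. There are 200 camera calls.

## Task

Use the red-handled puller from the wooden stand to draw the end plug out of the blue bearing block: feel gently for the thread start in the plug, go in until the collar seats, turn clockwise until it locks, and pull straight up. Then set the plug down gently, upright in the aluminium tray, leave the puller standing in it and let go. Do not touch the plug with the fingers, keep it upright, never force the thread, and leave the other things on the bench where they are.

Things in the scene. Friction and masses are not known exactly. Their poses are not given: they have to be found in the camera images.
- puller: Loose puller, 0.16 kg, upright in the stand. Origin at the tip of its nose, z up the rod, x along the pins and the flat of the handle (same after a half turn). From the tip: rod 11.6 diameter (first 3 mm only 8), pins z 4.5 to 10.5, dark collar 40 diameter z 21 to 27, hub, red flat handle 52 (x) x 14 (y) x 32, z 58 to 90: grip it across the 14 mm from above.
- puller_pins (a point): Centre of the puller's two side pins, 7.5 mm above its tip: one round cross pin through the rod, 24 long (x), 6 diameter.
- puller_grip (a point): Centre of the red handle, 74 mm above the puller's tip.
- plug: Loose steel end plug, about 0.35 to 0.45 kg, in the block. Origin at the centre of its underside, z up its axis. Spigot 34 diameter, z 0 to 26, floor 5 thick; oblong head 60 (x) x 44 (y) x 8, z 26 to 34, lying on the block between two steel ridges that keep it from turning; red dot on the head at +x. Hollow from the top, 29 diameter; the brass thread bush sits inside.
- plug_thread (a point): On the plug's axis, level with the top of the brass jaws, 32 mm above the underside (axes as the plug's). Two jaws, 6 high, leave a 15 hole for the rod and a straight slot 9 wide right across for the pins. The slot's direction is unknown, NOT given by any pose: from above it is turned anticlockwise from the plug's +x by 0.1 to 1.6 rad.
- plug_seat (a point): On the plug's axis, 13 mm above its underside: where the puller's tip is when the collar sits on the head. Pins off the slot rest on the jaws (tip 14.5 mm above this point); in line with it within about 0.15 rad they drop through, and at the seat lie 2.5 mm below the jaws, free to turn clockwise (from above) about 1.6 rad to stops in the bush; anticlockwise is blocked.
- plug_top (a point): Centre of the top face of the plug's head, 34 mm above its underside. The bush slips in the plug if twisted with more than 0.12 N m (harmless at the stops). At the stops, and up to 0.3 rad before, the pins lie under pockets 2.5 deep in the jaws; pulled up 5 mm into them (tip 18 above the underside) they cannot unlock while the plug hangs. Otherwise, or when swung or jerked, the plug may drop off.
- block: Fixed blue bearing block, 84 x 84 x 50 high, with bolted feet to 122 along x. Origin at the centre of its underside. The plug's spigot sits 26 deep in its bore (37 diameter); two spring-loaded rubber grips in the bore hold it with roughly 4 to 14 N in addition to the weight, until it has risen about 20 mm.
- stand: Fixed dark wooden block 70 x 70 x 45 high, origin at the centre of its underside; the puller hangs by its collar in its hole of 30 diameter, tip 24 above the bench. Stand, block and tray stand in front of a bench polisher whose wheel reaches forward to x = 0.50 between y = -0.12 and 0.03 and 0.25 high: pass in front of it.
- tray: Fixed square aluminium tray 100 x 100 x 18 high, wall 4, origin at the centre of its underside.
- tray_in (a point): Centre of the tray's inner floor.
- pliers: Bystander, loose: pliers with dark blue handles, 143x48x13 mm. Origin at the centre of its underside.
- tin: Bystander, loose: flat white tin with green top, 59 diameter x 24 mm. Origin at the centre of its underside.
- glue: Bystander, loose: thin pale blue glue bottle, 27 diameter x 99 mm. Origin at the centre of its underside.
- cutters: Bystander, loose: side cutters with black handles, 125x48x13 mm. Origin at the centre of its underside.
There are look-alikes about, which are no part of the job. Leave any orange, purple or turquoise look-alike of the plug alone.

How it is judged (in metres and radians):
On the way, in this order (a step that is already met when the one before it is completed fails the run):
1. the puller's pins have dropped through the jaws of the plug (tip less than 21 mm above the plug's underside, within 6 mm of its axis) while the plug still sits in the block (z of puller in the frame of plug between 0 and 0.021 m and x of puller in the frame of plug between -0.006 and 0.006 m and y of puller in the frame of plug between -0.006 and 0.006 m and z of plug in the frame of block below 0.03 m), for 0.1 s.
2. the plug has been pulled clear of the block on the puller (z of puller in the frame of plug between 0 and 0.021 m and x of puller in the frame of plug between -0.006 and 0.006 m and y of puller in the frame of plug between -0.006 and 0.006 m and z of plug in the frame of block above 0.055 m), for 0.2 s.
At the end, for the whole second after the job is handed in: The plug stands upright (within 0.12 rad) and at rest on the floor of the tray, its centre within 36 mm of the tray's centre along each side, with the puller's pins still inside it (tip less than 21 mm above the plug's underside, within 6 mm of its axis), released (z of puller in the frame of plug between 0 and 0.021 m and x of puller in the frame of plug between -0.006 and 0.006 m and y of puller in the frame of plug between -0.006 and 0.006 m and x of plug in the frame of tray between -0.036 and 0.036 m and y of plug in the frame of tray between -0.036 and 0.036 m and z of plug in the frame of tray_in below 0.004 m and angle between plug's own z axis and vertical below 0.12 rad and linear speed of plug below 0.02 m/s and linear speed of puller below 0.03 m/s); the robot touches nothing.
It fails at once if puller forced against the plug while that sits in the block (more than 45 N between them) (contact force between puller and plug above 45 N and z of plug in the frame of block below 0.03 m and horizontal distance between plug and block below 0.02 m).
It fails at once if fingers touch the plug (more than 1 N) (contact force between the fingers and plug above 1 N).
It fails at once if the plug tilts more than 0.4 rad (angle between plug's own z axis and vertical above 0.4 rad).
It fails at once if the plug is set down hard (more than 60 N on the tray) (contact force between plug and tray above 60 N).
It fails at once if the pliers, tin, glue bottle or cutters are moved more than 30 mm (distance of any of pliers, tin, glue, cutters from where it was at the start of the episode above 0.03 m).
It also fails if it takes over 72 s, if anything falls off the work surface, if the arm or the gripper's body presses on something with over 40 N, if the wrist force passes 120 N, or if a joint passes its speed limit or range.

## Working session

There is one attempt and no reset: what is moved stays moved. The work goes in short steps, Python scripts to look and compute and a tool call to move; the robot and the scene stay as the last step left them, time stands still between calls to the robot, and variables do not carry over. Pictures are saved under pics/ and viewed, at most 10 in all, crops included, and the job is handed in when it is done.

Besides the shell and the picture viewer there is one more tool, called after "Emit:" in YAML: its name, and indented under it one key for each argument. servo_tool: Moves the arm, as the interface text tells. Its arguments: {"type":"object","properties":{"plan":{"type":"array"},"jaw":{"type":"number"},"squeeze":{"type":"number"}},"required":["plan"]}

```bash
mkdir -p pics; ls; python3 - <<'E'
from station import env, grab_frame, camera_model
import cv2,numpy as np
for n in("scene","top"):
    p,d=grab_frame(n); np.save(n+"_d.npy",d); np.save(n+"_p.npy",p)
    cv2.imwrite(f"pics/{n}0.png",p[:,:,::-1]); m=camera_model(n); print(n,m)
s=env.read_state(); print({k:np.round(v,3) for k,v in s.items()})
E
```

```text
pics
scene {'fx': 553.3942290169165, 'fy': 553.3942290169165, 'cx': 314.3364736766838, 'cy': 228.6339875829906, 'D': array([-0.0047226,  0.       ,  0.       ,  0.       ,  0.       ]), 'R': array([[ 0.89050216, -0.45497155, -0.00260756],
       [-0.21874439, -0.42310244, -0.87928108],
       [ 0.39894461,  0.78357208, -0.47629611]]), 't': array([-587.90111548,  173.50144753, 1409.62747747])}
top {'fx': 503.9198969327586, 'fy': 503.9198969327586, 'cx': 318.2727381234771, 'cy': 240.9854614191554, 'D': array([0.03170878, 0.        , 0.        , 0.        , 0.        ]), 'R': array([[-0.01532611, -0.99972812, -0.01757256],
       [-0.98449527,  0.01815928, -0.17446866],
       [ 0.17474033,  0.01462618, -0.98450591]]), 't': array([ -68.24244822,  609.5943468 , 1261.88068397])}
{'t': np.float64(0.1), 'joint_pos': array([ 1.171,  0.412, -0.013,  1.597,  0.006,  1.134, -0.082]), 'qvel': array([-0.001, -0.003, -0.001, -0.003, -0.002,  0.001, -0.   ]), 'tau': array([ 4.0000e-03, -5.8910e+01,  6.4400e-01, -2.9171e+01, -5.4000e-02,
        1.4000e-02,  0.0000e+00]), 'tool_pos': array([ 203.395, -590.512,  221.899]), 'ee_rot': array([[ 0.945,  0.326, -0.001],
       [ 0.326, -0.945,  0.001],
       [-0.   , -0.001, -1.   ]]), 'force': array([ 0.144, -0.428, -0.865]), 'torque': array([-0.038, -0.015,  0.021]), 'finger_force': np.float64(0.0), 'gripper_width': np.float64(87.959)}
```

View pics/scene0.png

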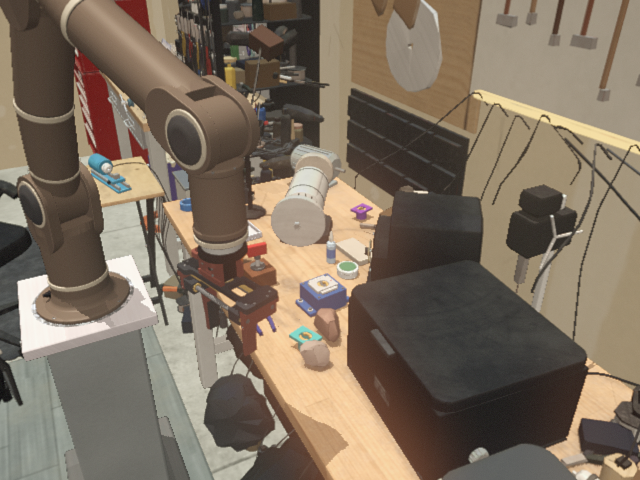

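View pics/top0.png

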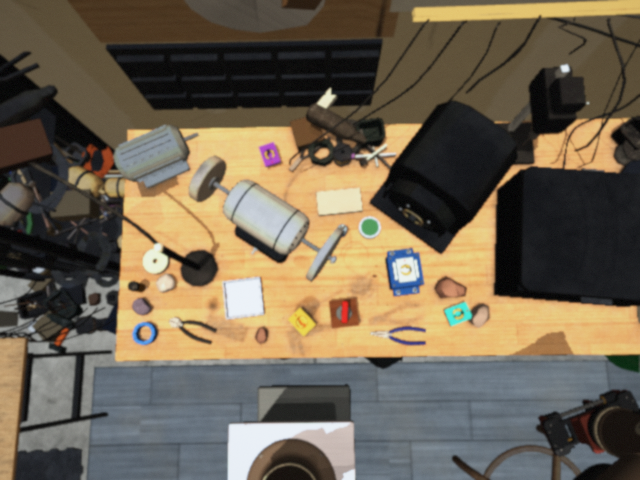

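Scene: the red handle on its dark stand is at scene (257,250) / top (344,312). The blue block with the steel plug is at scene (323,290) / top (404,270). The tray is at top (243,298), and the pliers are at top (405,335).
Plug candidates are block (404,270), turquoise (458,313), purple (270,155) and orange/yellow (302,320). Only the one in the blue block fits. I'll confirm it in an enlarged crop and take measurements.

```bash
cat > h.py <<'E'
from station import env, grab_frame, camera_model
import cv2,numpy as np
def ray(n,uv):
    m=camera_model(n);K=np.array([[m['fx'],0,m['cx']],[0,m['fy'],m['cy']],[0,0,1]])
    q=cv2.undistortPoints(np.array(uv,float).reshape(-1,1,2),K,m['D']).reshape(-1,2)
    d=np.c_[q,np.ones(len(q))]@m['R']; return -m['R'].T@m['t'],d
def plane(n,uv,z):
    c,d=ray(n,uv); return c+d*((z-c[2])/d[:,2])[:,None]
def proj(n,X):
    m=camera_model(n);K=np.array([[m['fx'],0,m['cx']],[0,m['fy'],m['cy']],[0,0,1]])
    return cv2.projectPoints(np.array(X,float).reshape(-1,1,3),cv2.Rodrigues(m['R'])[0],m['t'],K,m['D'])[0].reshape(-1,2)
def blobs(p,mask,box,amin=15):
    x0,y0,x1,y1=box; mm=np.zeros_like(mask,np.uint8); mm[y0:y1,x0:x1]=mask[y0:y1,x0:x1]
    n,l,s,c=cv2.connectedComponentsWithStats(mm)
    out=[]
    for i in range(1,n):
        if s[i,4]>=amin:
            ct=np.argwhere(l==i)[:,::-1].astype(np.float32); out.append((s[i,4],c[i],cv2.minAreaRect(ct)))
    return out
E
python3 - <<'E'
from h import *
t=np.load('top_p.npy');s=np.load('scene_p.npy')
a=cv2.resize(t[235:360,205:435][:,:,::-1],None,fx=3.4,fy=3.4,interpolation=cv2.INTER_CUBIC)[:, :800]
a1=cv2.resize(t[240:300,375:435][:,:,::-1],(400,400),interpolation=cv2.INTER_CUBIC)
b=cv2.resize(s[225:325,235:360][:,:,::-1],(400,320),interpolation=cv2.INTER_CUBIC)
c=np.zeros((400,800,3),np.uint8);c[:,:400]=a1;c[:320,400:]=b
cv2.imwrite('pics/crop.png',c)
for n,p in(("top",t),("scene",s)):
    h=cv2.cvtColor(p,cv2.COLOR_RGB2HSV)
    H,S,V=h[...,0],h[...,1],h[...,2]
    bx=dict(top=dict(red=(325,290,365,330),blue=(375,240,435,300),white=(380,245,430,295),tray=(210,265,275,330),stand=(320,290,365,335)),scene=dict(red=(240,235,275,265),blue=(290,270,355,320),white=(300,272,345,300),tray=(235,215,275,245),stand=(230,240,285,290)))[n]
    M=dict(red=((H<6)|(H>174))&(S>170)&(V>120),blue=(H>100)&(H<125)&(S>120),white=(S<60)&(V>170),tray=(S<60)&(V>170),stand=(S>80)&(V<130)&(H<20))
    for k in bx:
        for A,ce,r in blobs(p,M[k],bx[k]): print(n,k,A,np.round(ce,1),np.round(np.ravel(cv2.boxPoints(r)),1))
E
```

```text
top red 136 [344.6 311.4] [340.9 321.9 342.1 300.7 348.3 301.1 347.1 322.3]
top blue 562 [402.2 273.7] [385.2 252.5 417.1 247.6 423.7 290.4 391.8 295.3]
top white 512 [405.3 269.4] [390.9 259.5 415.7 255.4 419.7 279.2 394.9 283.4]
top tray 1497 [242.6 297.7] [220.5 281.1 260.  276.1 264.8 314.4 225.3 319.3]
top stand 92 [350.2 307.8] [344.8 299.  353.1 297.7 356.2 317.9 348.  319.2]
top stand 39 [334.6 310.9] [329.8 314.  334.4 303.5 340.  306.  335.3 316.5]
scene white 39 [341.1 274.3] [337. 272. 344. 272. 344. 278. 337. 278.]
scene white 370 [322.8 283.3] [301.  282.  336.  268.9 342.3 285.9 307.4 299. ]
scene tray 42 [272.8 221.1] [271. 215. 274. 215. 274. 229. 271. 229.]
scene tray 122 [252.9 229.9] [248. 221. 261. 221. 261. 236. 248. 236.]
scene stand 888 [249. 272.] [230. 242. 275. 242. 275. 289. 230. 289.]
scene stand 18 [265.6 267. ] [259.  267.7 268.8 263.3 270.  266.  260.2 270.4]
```

View pics/crop.png

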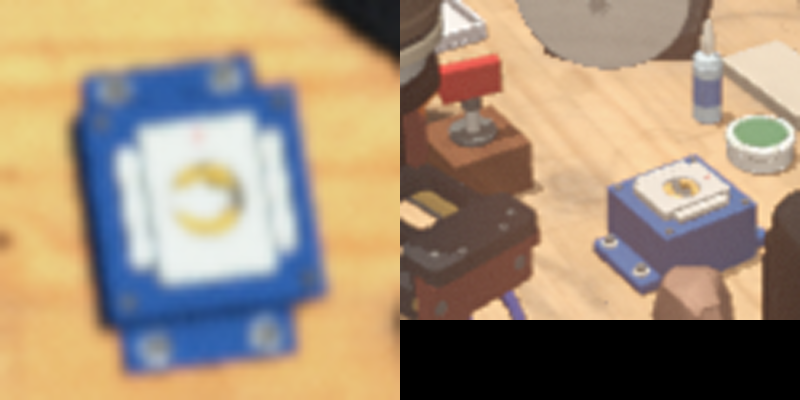

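The block's plug has a pale steel head lying between two ridges, with a red dot towards +x (crop (197,135)) and a brass bush with its slot roughly left-right, so it is the right one. Next I'll compute positions and the slot angle.

```bash
python3 - <<'E'
from h import *
t=np.load('top_p.npy');s=np.load('scene_p.npy')
P=lambda uv,z,n="top":np.round(plane(n,uv,z),1)
print("handle top",P([[344.6,311.4]],114), P([[341.5,311.3],[347.7,311.7],[341.5,321.9],[342.1,300.7]],114).tolist())
hb=np.array([[340.9,321.9],[342.1,300.7],[348.3,301.1],[347.1,322.3]]);print(P(hb,114).tolist())
print("tray",P([[242.6,297.7],[220.5,281.1],[260,276.1],[264.8,314.4],[225.3,319.3]],18).tolist())
# plug head: largest white contour, opened to drop ridges
h=cv2.cvtColor(t,cv2.COLOR_RGB2HSV);H,S,V=[h[...,i].astype(int) for i in range(3)]
m=((S<60)&(V>170)).astype(np.uint8); m[:245]=0;m[295:]=0;m[:,:380]=0;m[:,430:]=0
ys,xs=np.nonzero(m);W=plane("top",np.c_[xs,ys],58)[:,:2]
print("white (head+ridges)",np.round(cv2.minAreaRect(W.astype(np.float32))[0:2],1),cv2.minAreaRect(W.astype(np.float32))[2])
b=((H>100)&(H<125)&(S>120)).astype(np.uint8);b[:240]=0;b[300:]=0;b[:,:375]=0;b[:,435:]=0
# brass
g=((H>15)&(H<32)&(S>80)).astype(np.uint8);g[:258]=0;g[282:]=0;g[:,:394]=0;g[:,418:]=0
ys,xs=np.nonzero(g);B=plane("top",np.c_[xs,ys],56)[:,:2];print("brass",len(B),np.round(cv2.minEnclosingCircle(B.astype(np.float32)),1) if 0 else cv2.minEnclosingCircle(B.astype(np.float32)))
i=np.argwhere((t[250:265,390:415,0].astype(int)-t[250:265,390:415,1]>15)&(V[250:265,390:415]>150)&(S[250:265,390:415]<120)).mean(0)
print("dot px",i[::-1]+[390,250],P([i[::-1]+[390,250]],58))
# rectified metric crops, 0.2mm/px around brass centre, both cams
c0=cv2.minEnclosingCircle(B.astype(np.float32))[0]
outs=[]
for n,p in(("top",t),("scene",s)):
    k=np.arange(400); X=c0[0]+(200-k)*.2;Y=c0[1]+(200-k)*.2
    G=np.stack(np.broadcast_arrays(X[:,None],Y[None],np.float64(56.)),-1)
    q=proj(n,G.reshape(-1,3)).reshape(400,400,2).astype(np.float32)
    outs.append(cv2.remap(p,q[...,0],q[...,1],cv2.INTER_CUBIC))
cv2.imwrite('pics/rect.png',np.hstack(outs)[:,:,::-1])
# glue, tin, pliers heights in the top view
print("tin",P([[369,227]],24),"glue scene base",P([[331,262]],0,"scene"),"pliers",P([[388,335],[425,336]],6).tolist(),"orange",P([[302,320]],20))
E
```

```text
handle top [[ 423.1 -140.5  114. ]] [[423.5, -133.0, 114.0], [422.3, -148.0, 114.0], [398.2, -132.4, 114.0], [449.0, -135.1, 114.0]]
[[398.2, -131.0, 114.0], [449.0, -135.1, 114.0], [447.8, -150.1, 114.0], [397.0, -145.9, 114.0]]
tray [[466.7, 123.5, 18.0], [511.5, 182.5, 18.0], [522.9, 77.9, 18.0], [422.2, 64.8, 18.0], [411.4, 168.0, 18.0]]
white (head+ridges) [[ 525.3 -305.6]
 [ 117.4   73.9]] 6.439248561859131
brass 31 ((529.8247680664062, -301.6638488769531), 12.86993408203125)
dot px [403.77777778 250.44444444] [[ 578.6 -298.8   58. ]]
tin [[ 649.  -214.4   24. ]] glue scene base [[ 640.1 -142.2    0. ]] pliers [[364.5, -255.8, 6.0], [360.7, -351.5, 6.0]] orange [[406.2 -32.5  20. ]]
```

View pics/rect.png

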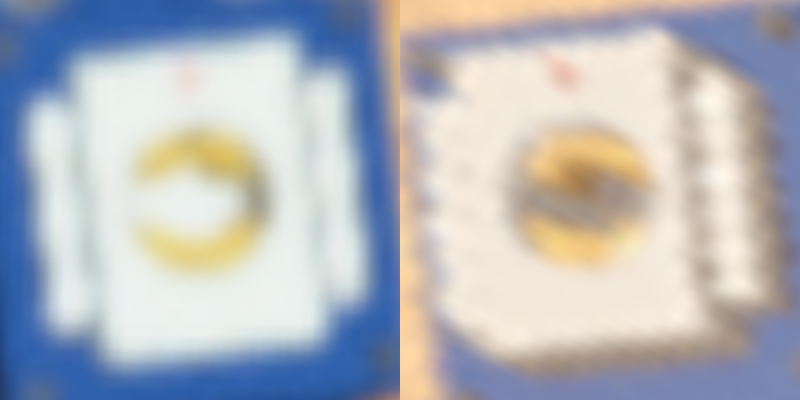

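```bash
cat >> h.py <<'E'
def go(x,y,z,yaw=None):
    s=env.read_state();R=np.array(s['ee_rot']);p=np.array(s['tool_pos'])
    yw=np.arctan2(R[1,0],R[0,0]); d=R.T@(np.array([x,y,z])-p)
    print("t%.2f"%s['t'],"pos",np.round(p,1),"yaw %.3f"%yw,"tilt",np.round(R[:2,2],4),"F",np.round(s['force'],1),"T",np.round(s['torque'],2),"q",np.round(s['joint_pos'],2),"w %.1f"%s['gripper_width'])
    print("tool delta",np.round(d,1),"az deg",None if yaw is None else round(float(-np.degrees(yaw-yw)),1))
E
python3 - <<'E'
from h import *
r=cv2.imread('pics/rect.png');
for k,c in((0,(203,200)),(1,(186,198))):
    h=cv2.cvtColor(r[:,400*k:400*k+400],cv2.COLOR_BGR2HSV)[...,1].astype(float)
    a=np.arange(0,360,10); v=[]
    for A in a:
        q=[h[int(c[1]-R*np.cos(np.radians(A))),int(c[0]-R*np.sin(np.radians(A)))] for R in np.arange(46,62,3)]
        v.append(np.mean(q))
    print(["%d:%d"%z for z in zip(a,v)])
for n in("top",):
    d=np.load(n+'_d.npy');u,v=np.meshgrid(np.arange(640),np.arange(480));o=d>0
    c,dr=ray(n,np.c_[u[o],v[o]]);X=c+dr*d[o][:,None]
    print("cam",c)
    for nm,(x,y) in dict(block=(530,-301),stand=(423,-140),tray=(467,123)).items():
        w=(np.hypot(X[:,0]-x,X[:,1]-y)<200)&(X[:,2]>65)
        Q=X[w]; 
        if len(Q): i=np.argsort(np.hypot(Q[:,0]-x,Q[:,1]-y)); print(nm,len(Q),np.round(Q[i[[0,len(i)//20,len(i)//4]]]).tolist(),"max z",Q[:,2].max(),"min x",Q[:,0].min())
    w=(abs(X[:,0]-530)<12)&(abs(X[:,1]+301)<12);print(np.round(np.percentile(X[w,2],[0,20,50,90])))
    w=(abs(X[:,0]-423)<20)&(abs(X[:,1]+140)<5);print("handle z",np.round(np.percentile(X[w,2],[0,20,50,90])))
    w=(abs(X[:,0]-406)<20)&(abs(X[:,1]+32)<15);print("orange z",X[w,2].max())
go(423,-140.5,260,-.08)
E
```

```text
['0:117', '10:109', '20:108', '30:107', '40:104', '50:94', '60:70', '70:36', '80:14', '90:4', '100:8', '110:17', '120:40', '130:62', '140:78', '150:87', '160:94', '170:96', '180:97', '190:100', '200:105', '210:107', '220:107', '230:99', '240:83', '250:58', '260:33', '270:26', '280:34', '290:54', '300:80', '310:101', '320:114', '330:124', '340:124', '350:120']
['0:111', '10:107', '20:110', '30:111', '40:109', '50:109', '60:101', '70:83', '80:55', '90:41', '100:48', '110:72', '120:100', '130:110', '140:112', '150:115', '160:117', '170:113', '180:113', '190:110', '200:98', '210:80', '220:78', '230:82', '240:73', '250:50', '260:38', '270:38', '280:61', '290:96', '300:115', '310:115', '320:114', '330:116', '340:114', '350:109']
cam [ 378.59541144  -97.75018179 1347.48490765]
block 4624 [[487.0, -397.0, 67.0], [620.0, -379.0, 159.0], [671.0, -339.0, 206.0]] max z 275.2740362024615 min x 404.9456225051928
stand 1006 [[424.0, -139.0, 113.0], [414.0, -146.0, 112.0], [518.0, -65.0, 179.0]] max z 206.20835152954146 min x 395.4527244267465
tray 2164 [[545.0, 235.0, 119.0], [542.0, 244.0, 180.0], [620.0, 88.0, 133.0]] max z 365.1197307552952 min x 498.12452073386646
[24. 30. 53. 60.]
handle z [110. 112. 113. 117.]
orange z 39.129185332820725
t0.10 pos [ 203.4 -590.5  221.9] yaw 0.332 tilt [-0.0005  0.0013] F [ 0.1 -0.4 -0.9] T [-0.04 -0.01  0.02] q [ 1.17  0.41 -0.01  1.6   0.01  1.13 -0.08] w 88.0
tool delta [ 354.2 -354.   -37.6] az deg 23.6
```

Emit:
servo_tool:
  plan:
    - {"tx":20,"ty":-20,"tz":-18}
    - {"tx":44,"ty":-44,"tz":-20}
    - {"tx":44,"ty":-44}
    - {"tx":44,"ty":-44}
    - {"tx":44,"ty":-44}
    - {"tx":44,"ty":-44}
    - {"tx":44,"ty":-44}
    - {"tx":40,"ty":-40}
    - {"tx":30,"ty":-30}
  jaw: 0

```text
validation failed for argument at $.pl...
```

Emit:
servo_tool:
  plan:
    - {"az":8}
    - {"az":8}
    - {"az":7.6}
    - {}
    - {}

```text
validation failed for argument at $.pl...
```

```bash
python3 - <<'E'
from h import *
go(423,-140.5,79,-.08)
E
```

```text
t0.10 pos [ 203.4 -590.5  221.9] yaw 0.332 tilt [-0.0005  0.0013] F [ 0.1 -0.4 -0.9] T [-0.04 -0.01  0.02] q [ 1.17  0.41 -0.01  1.6   0.01  1.13 -0.08] w 88.0
tool delta [ 354.2 -353.7  143.4] az deg 23.6
```

Emit:
servo_tool:
  plan:
    - {"tx":20,"ty":-20,"tz":-18,"ax":0,"ay":0,"az":0}
    - {"tx":44,"ty":-44,"tz":-20,"ax":0,"ay":0,"az":0}
    - {"tx":44,"ty":-44,"tz":0,"ax":0,"ay":0,"az":0}
    - {"tx":44,"ty":-44,"tz":0,"ax":0,"ay":0,"az":0}
    - {"tx":44,"ty":-44,"tz":0,"ax":0,"ay":0,"az":0}
    - {"tx":44,"ty":-44,"tz":0,"ax":0,"ay":0,"az":0}
    - {"tx":44,"ty":-44,"tz":0,"ax":0,"ay":0,"az":0}
    - {"tx":40,"ty":-40,"tz":0,"ax":0,"ay":0,"az":0}
    - {"tx":30,"ty":-30,"tz":0,"ax":0,"ay":0,"az":0}
  jaw: 0

```text
t: 1.23
tool_pos: [422.3, -140.9, 259.8]
ee_rot: [[0.945, 0.328, 0.0], [0.328, -0.945, 0.0], [0.0, 0.0, -1.0]]
force: [0.6, -1.0, 1.1]
gripper_width: 43.9
finger_force: 0.0
```

Emit:
servo_tool:
  plan:
    - {"tx":0,"ty":0,"tz":0,"ax":0,"ay":0,"az":8}
    - {"tx":0,"ty":0,"tz":0,"ax":0,"ay":0,"az":8}
    - {"tx":0,"ty":0,"tz":0,"ax":0,"ay":0,"az":7.6}
    - {"tx":0,"ty":0,"tz":0,"ax":0,"ay":0,"az":0}
    - {"tx":0,"ty":0,"tz":0,"ax":0,"ay":0,"az":0}

```text
t: 1.85
tool_pos: [421.6, -143.3, 259.6]
ee_rot: [[0.997, -0.077, -0.0], [-0.077, -0.997, 0.0], [-0.0, -0.0, -1.0]]
force: [1.4, -0.3, 0.1]
gripper_width: 43.9
finger_force: 0.0
```

```bash
python3 - <<'E'
from h import *
go(423,-140.5,79,-.08)
E
```

```text
t1.85 pos [ 421.6 -143.3  259.6] yaw -0.077 tilt [-0.0003  0.0001] F [ 1.4 -0.3  0.1] T [ 0.03  0.02 -0.03] q [ 0.55  0.09 -0.35  1.94  0.03  1.12 -1.46] w 43.9
tool delta [  1.2  -2.9 180.6] az deg 0.2
```

```bash
python3 - <<'E'
from h import *
p,d=grab_frame("scene");h=cv2.cvtColor(p,cv2.COLOR_RGB2HSV);H,S,V=[h[...,i] for i in range(3)]
for A,c,r in blobs(p,((H<6)|(H>172))&(S>140)&(V>90),(235,235,280,270)): print(A,c,np.round(cv2.boxPoints(r),1).tolist(),"z98",plane("scene",[c],98))
c,s=np.cos(-.08),np.sin(-.08)
print(np.round(proj("scene",[[423+a*26*c-b*7*s,-140.5+a*26*s+b*7*c,z] for z in(82,114) for a,b in((1,1),(1,-1),(-1,-1),(-1,1))]),1).tolist())
print(proj("scene",[[423,-140.5,98]]))
E
```

```text
203 [256.21182266 249.18719212] [[245.5, 245.6999969482422], [264.6000061035156, 241.89999389648438], [266.79998779296875, 252.8000030517578], [247.6999969482422, 256.70001220703125]] z98 [[ 422.48271456 -137.03344188   98.        ]]
[[266.0, 251.8], [267.7, 254.4], [248.3, 258.4], [246.7, 255.8], [265.4, 241.2], [267.1, 243.7], [247.5, 247.6], [246.0, 245.1]]
[[256.90237459 249.75036915]]
```

Emit:
servo_tool:
  plan:
    - {"tx":1,"ty":-3.8,"tz":30,"ax":0,"ay":0,"az":0}
    - {"tx":0,"ty":0,"tz":40,"ax":0,"ay":0,"az":0}
    - {"tx":0,"ty":0,"tz":40,"ax":0,"ay":0,"az":0}
    - {"tx":0,"ty":0,"tz":30,"ax":0,"ay":0,"az":0}
    - {"tx":0,"ty":0,"tz":25,"ax":0,"ay":0,"az":0}
    - {"tx":0,"ty":0,"tz":14.6,"ax":0,"ay":0,"az":0}
    - {"tx":0,"ty":0,"tz":0,"ax":0,"ay":0,"az":0}
    - {"tx":0,"ty":0,"tz":0,"ax":0,"ay":0,"az":0}

```text
t: 2.9
tool_pos: [423.6, -139.8, 80.9]
ee_rot: [[0.997, -0.08, 0.001], [-0.08, -0.997, -0.0], [0.001, 0.0, -1.0]]
force: [0.1, -0.5, 0.2]
gripper_width: 44.0
finger_force: 0.0
```

Emit:
servo_tool:
  plan:
    - {"tx":0,"ty":0,"tz":0,"ax":0,"ay":0,"az":0}
    - {"tx":0,"ty":0,"tz":0,"ax":0,"ay":0,"az":0}
    - {"tx":0,"ty":0,"tz":0,"ax":0,"ay":0,"az":0}
    - {"tx":0,"ty":0,"tz":0,"ax":0,"ay":0,"az":0}
    - {"tx":0,"ty":0,"tz":0,"ax":0,"ay":0,"az":0}
    - {"tx":0,"ty":0,"tz":0,"ax":0,"ay":0,"az":0}
  jaw: -1
  squeeze: 35

```text
t: 3.65
tool_pos: [423.3, -139.7, 80.4]
ee_rot: [[0.997, -0.08, 0.0], [-0.08, -0.997, -0.0], [0.0, 0.0, -1.0]]
force: [-0.1, 0.0, 5.7]
gripper_width: 16.3
finger_force: 35.0
```

```bash
python3 - <<'E'
from h import *
go(423,-139.5,80,-.08)
E
```

```text
t3.65 pos [ 423.3 -139.7   80.4] yaw -0.080 tilt [ 0.0004 -0.0002] F [-0.1  0.   5.7] T [0.04 0.28 0.03] q [ 0.49  0.33 -0.33  2.14  0.16  0.69 -1.6 ] w 16.3
tool delta [-0.3 -0.2  0.4] az deg -0.0
```

Emit:
servo_tool:
  plan:
    - {"tx":0,"ty":0,"tz":0,"ax":0,"ay":0,"az":0}
    - {"tx":0,"ty":0,"tz":0,"ax":0,"ay":0,"az":0}
    - {"tx":0,"ty":0,"tz":0,"ax":0,"ay":0,"az":0}
    - {"tx":0,"ty":0,"tz":0,"ax":0,"ay":0,"az":0}

```text
t: 4.15
tool_pos: [423.2, -139.8, 80.4]
ee_rot: [[0.997, -0.08, 0.0], [-0.08, -0.997, -0.0], [0.0, 0.0, -1.0]]
force: [-1.3, 0.2, 6.4]
gripper_width: 16.2
finger_force: 35.0
```

```bash
python3 - <<'E'
from h import *
p,d=grab_frame("scene")
cv2.imwrite('pics/g.png',cv2.resize(p[190:310,200:320][:,:,::-1],(600,600),interpolation=cv2.INTER_CUBIC))
go(423,-139.5,80,-.08)
E
```

```text
t4.20 pos [ 423.3 -139.7   80.4] yaw -0.080 tilt [ 0.0004 -0.0002] F [-1.7 -0.9  5.1] T [ 0.03  0.23 -0.01] q [ 0.49  0.33 -0.33  2.14  0.16  0.69 -1.6 ] w 15.7
tool delta [-0.3 -0.2  0.4] az deg -0.0
```

View pics/g.png

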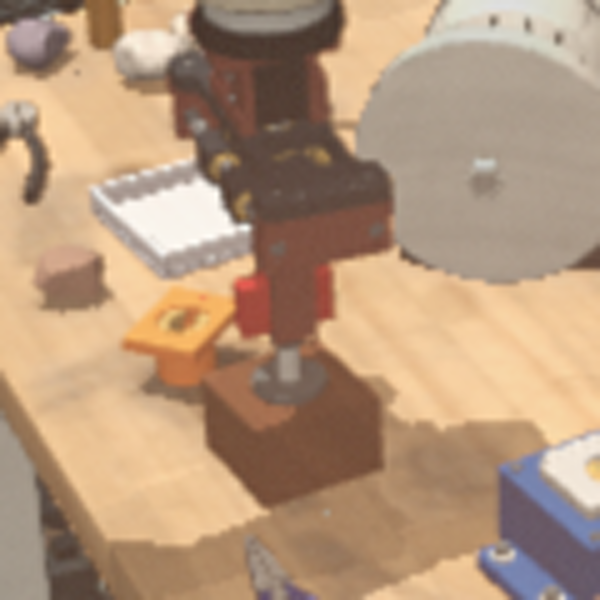

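The fingers straddle the red handle with red showing on both sides (crop (250,305) and (325,295)). The shaft is vertical over the collar, so I'll lift.

Emit:
servo_tool:
  plan:
    - {"tx":0,"ty":0,"tz":-5,"ax":0,"ay":0,"az":0}
    - {"tx":0,"ty":0,"tz":-15,"ax":0,"ay":0,"az":0}
    - {"tx":0,"ty":0,"tz":-20,"ax":0,"ay":0,"az":0}
    - {"tx":0,"ty":0,"tz":-20,"ax":0,"ay":0,"az":0}
    - {"tx":0,"ty":0,"tz":-20,"ax":0,"ay":0,"az":0}
    - {"tx":0,"ty":0,"tz":0,"ax":0,"ay":0,"az":0}
    - {"tx":0,"ty":0,"tz":0,"ax":0,"ay":0,"az":0}

```text
t: 5.08
tool_pos: [422.7, -139.6, 159.9]
ee_rot: [[0.997, -0.08, -0.0], [-0.08, -0.997, -0.0], [-0.0, 0.0, -1.0]]
force: [-0.4, -0.1, -1.9]
gripper_width: 15.6
finger_force: 35.0
```

```bash
python3 - <<'E'
from h import *
go(500,-275,160,1.49)
E
```

```text
t5.08 pos [ 422.7 -139.6  159.9] yaw -0.080 tilt [-0.0003 -0.    ] F [-0.4 -0.1 -1.9] T [-0.02  0.01  0.04] q [ 0.53  0.2  -0.36  2.07  0.09  0.89 -1.53] w 15.6
tool delta [ 8.790e+01  1.288e+02 -1.000e-01] az deg -90.0
```

Emit:
servo_tool:
  plan:
    - {"tx":12,"ty":15,"tz":0,"ax":0,"ay":0,"az":0}
    - {"tx":24,"ty":30,"tz":0,"ax":0,"ay":0,"az":0}
    - {"tx":30,"ty":38,"tz":0,"ax":0,"ay":0,"az":0}
    - {"tx":30,"ty":38,"tz":0,"ax":0,"ay":0,"az":0}
    - {"tx":18,"ty":23,"tz":0,"ax":0,"ay":0,"az":0}
    - {"tx":6,"ty":8,"tz":0,"ax":0,"ay":0,"az":0}

```text
t: 5.82
tool_pos: [530.6, -303.2, 158.5]
ee_rot: [[0.997, -0.082, -0.002], [-0.082, -0.997, 0.0], [-0.002, -0.0, -1.0]]
force: [-0.4, 0.1, -1.5]
gripper_width: 15.6
finger_force: 35.0
```

Emit:
servo_tool:
  plan:
    - {"tx":0,"ty":0,"tz":0,"ax":0,"ay":0,"az":-5}
    - {"tx":0,"ty":0,"tz":0,"ax":0,"ay":0,"az":-10}
    - {"tx":0,"ty":0,"tz":0,"ax":0,"ay":0,"az":-10}
    - {"tx":0,"ty":0,"tz":0,"ax":0,"ay":0,"az":-10}
    - {"tx":0,"ty":0,"tz":0,"ax":0,"ay":0,"az":-10}
    - {"tx":0,"ty":0,"tz":0,"ax":0,"ay":0,"az":-10}
    - {"tx":0,"ty":0,"tz":0,"ax":0,"ay":0,"az":-10}
    - {"tx":0,"ty":0,"tz":0,"ax":0,"ay":0,"az":-10}
    - {"tx":0,"ty":0,"tz":0,"ax":0,"ay":0,"az":-10}
    - {"tx":0,"ty":0,"tz":0,"ax":0,"ay":0,"az":-9.5}

```text
t: 7.08
tool_pos: [530.1, -300.4, 159.6]
ee_rot: [[-0.005, 1.0, -0.001], [1.0, 0.005, 0.0], [0.001, -0.001, -1.0]]
force: [0.5, 0.6, -0.6]
gripper_width: 15.4
finger_force: 35.0
```

Emit:
servo_tool:
  plan:
    - {"tx":0,"ty":0,"tz":10,"ax":0,"ay":0,"az":0}
    - {"tx":0,"ty":0,"tz":10,"ax":0,"ay":0,"az":0}
    - {"tx":0,"ty":0,"tz":5,"ax":0,"ay":0,"az":0}
    - {"tx":0,"ty":0,"tz":0,"ax":0,"ay":0,"az":0}
    - {"tx":0,"ty":0,"tz":0,"ax":0,"ay":0,"az":0}

```text
t: 7.7
tool_pos: [530.7, -300.7, 135.4]
ee_rot: [[0.002, 1.0, 0.0], [1.0, -0.002, -0.0], [-0.0, 0.0, -1.0]]
force: [0.6, 0.2, -1.6]
gripper_width: 15.6
finger_force: 35.0
```

```bash
python3 - <<'E'
from h import *
p,d=grab_frame("scene");np.save('s1.npy',p);t,_=grab_frame("top");np.save('t1.npy',t)
go(530,-300.5,130,1.57)
c=np.zeros((500,800,3),np.uint8)
c[:,:500]=cv2.resize(p[210:310,270:370],(500,500),interpolation=cv2.INTER_CUBIC)
c[:300,500:]=cv2.resize(t[240:300,375:435],(300,300))
cv2.imwrite('pics/a.png',c[:,:,::-1])
s=env.read_state();x,y,z=s['tool_pos']
print("expected tip,collar bottom px",np.round(proj("scene",[[x,y,z-56],[x,y,z-35],[x,y,z-49],[530,-301,56]]),1).tolist())
E
```

```text
t7.80 pos [ 530.8 -300.8  135.6] yaw 1.569 tilt [ 0.0006 -0.0004] F [-0.9  0.6 -2.4] T [-0.11 -0.11 -0.03] q [ 0.88  0.55 -0.62  1.7   0.37  1.02  0.13] w 15.9
tool delta [ 0.3 -0.8  5.6] az deg -0.1
expected tip,collar bottom px [[323.1, 275.7], [323.2, 268.4], [323.1, 273.3], [322.8, 283.9]]
```

View pics/a.png

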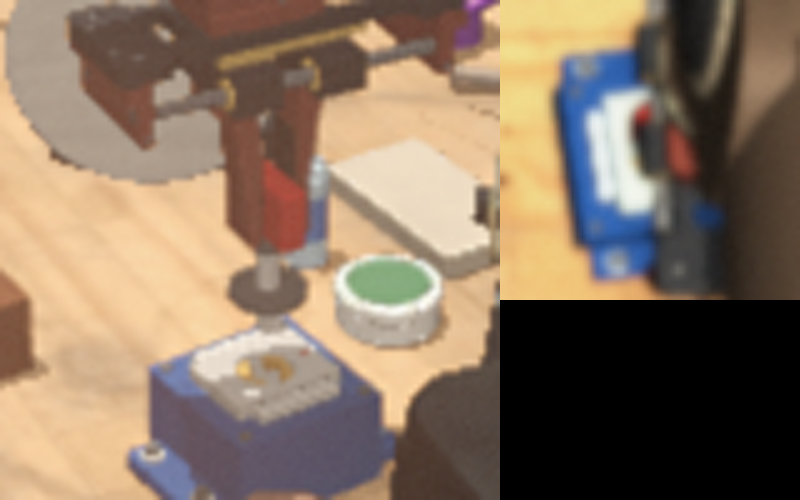

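```bash
python3 - <<'E'
from h import *
p=np.load('s1.npy');h=cv2.cvtColor(p,cv2.COLOR_RGB2HSV);H,S,V=[h[...,i] for i in range(3)]
z=135.5-56
for A,c,r in blobs(p,(V<115),(312,258,336,274)):print("collar",A,c,r,"z+24",plane("scene",[c],z+24))
for A,c,r in blobs(p,(S<90)&(V>90)&(V<215),(318,271,330,278),6):print("nose",A,c,r)
for nm,q in(("s1",p),("s0",np.load('scene_p.npy'))):
  h=cv2.cvtColor(q,cv2.COLOR_RGB2HSV);H,S,V=[h[...,i] for i in range(3)]
  m=np.zeros(H.shape,np.uint8);m[276:294,310:336]=((H>10)&(H<30)&(S>75))[276:294,310:336]
  ys,xs=np.nonzero(m);W=plane("scene",np.c_[xs,ys],56)[:,:2].astype(np.float32);print(nm,len(W),cv2.minEnclosingCircle(W),W.mean(0))
print(V[256:280:2,310:338:2])
E
```

```text
nose 53 [323.90566038 273.52830189] ((323.5, 273.5), (5.0, 11.0), 90.0)
s1 57 ((540.4092407226562, -279.71044921875), 33.41623306274414) [ 533.63434 -287.8659 ]
s0 54 ((540.6146240234375, -279.3124694824219), 33.265174865722656) [ 533.6211  -287.00223]
[[240 243 244 240 243 242 241 242 181 136 139 139 127 232]
 [243 239 247 247 243 243 244 243 199 151 142 148 156 235]
 [248 241 238 243 244 242 241 243 199 167 168 167 159 191]
 [249 249 242 238 243 243 241 243 233 169 166 165 161 176]
 [246 248 248 241 239 246 245 243 241 232 232 228 192 222]
 [237 237 246 246 237 235 236 237 242 240 236 236 242 226]
 [244 237 241 248 245 237 234 235 232 234 246 248 248 225]
 [249 247 245 248 249 247 243 243 242 240 241 248 249 241]
 [249 249 248 246 248 248 249 247 246 243 240 244 248 240]
 [248 248 248 248 245 245 241 170 155 170 240 249 248 243]
 [249 250 248 238 203 203 239 230 235 228 175 245 249 248]
 [247 207 210 235 245 234 244 243 244 244 236 187 214 249]]
```

```bash
python3 - <<'E'
from h import *
p=np.load('s1.npy');z=79.5
h=cv2.cvtColor(p,cv2.COLOR_RGB2HSV);H,S,V=[h[...,i] for i in range(3)]
for A,c,r in blobs(p,(V<140),(312,260,336,274),10):print("collar",A,c,r,"z+24",plane("scene",[c],z+24))
for nm,q in(("s1",p),("s0",np.load('scene_p.npy'))):
  h=cv2.cvtColor(q,cv2.COLOR_RGB2HSV);a,b=h[...,0],h[...,1]
  for A,c,r in blobs(q,(a>8)&(a<32)&(b>70),(314,278,332,291),4):print(nm,"brass",A,c,plane("scene",[c],56))
print(V[260:276,312:336:2])
E
```

```text
collar 98 [323.2244898  268.08163265] ((323.0, 267.5), (9.0, 14.0), 90.0) z+24 [[ 529.49426333 -303.48550079  103.5       ]]
s1 brass 23 [325.04347826 282.60869565] [[ 537.4693679  -298.50459777   56.        ]]
s1 brass 17 [319.05882353 284.17647059] [[ 521.20539224 -297.81538825   56.        ]]
s0 brass 23 [324.91304348 282.65217391] [[ 537.09420588 -298.52553014   56.        ]]
s0 brass 17 [319.29411765 284.05882353] [[ 521.9546534  -297.62638728   56.        ]]
[[240 237 242 243 204 116 118 158 153 162 163 155]
 [245 237 240 245 233 155 156 164 162 163 166 153]
 [248 241 238 242 236 164 163 179 165 164 164 156]
 [248 245 238 209 167 162 163 138 131 163 169 165]
 [248 247 218 143 123 164 162 118 116 191 228 190]
 [241 240 161 116 121 164 163 116 117 156 237 228]
 [236 243 136 118 122 165 163 119 116 123 235 240]
 [236 236 126 118 121 156 158 119 115 119 243 246]
 [237 233 120 118 119 127 129 117 115 125 247 247]
 [243 236 125 118 117 118 117 116 117 125 248 247]
 [247 244 182 113 118 118 116 117 113 157 248 247]
 [247 246 233 132 114 118 119 115 125 214 247 247]
 [248 247 246 209 155 116 117 126 196 238 244 247]
 [247 247 247 244 234 147 148 165 217 241 246 247]
 [247 248 247 244 238 161 167 153 169 239 247 247]
 [247 248 245 239 198 164 167 168 185 210 249 247]]
```

The puller hangs vertically over the plug: collar at scene (323,268), nose at (323.5,276), brass at (322.5,283.5). I'll correct by about 1 mm and feel downwards.

Emit:
servo_tool:
  plan:
    - {"tx":1,"ty":-1,"tz":6,"ax":0,"ay":0,"az":0}
    - {"tx":0,"ty":0,"tz":7,"ax":0,"ay":0,"az":0}
    - {"tx":0,"ty":0,"tz":5,"ax":0,"ay":0,"az":0}
    - {"tx":0,"ty":0,"tz":1,"ax":0,"ay":0,"az":0}
    - {"tx":0,"ty":0,"tz":0,"ax":0,"ay":0,"az":0}
    - {"tx":0,"ty":0,"tz":0,"ax":0,"ay":0,"az":0}

```text
t: 8.55
tool_pos: [529.7, -299.8, 116.4]
ee_rot: [[0.002, 1.0, 0.0], [1.0, -0.002, -0.0], [-0.0, 0.0, -1.0]]
force: [-0.1, -1.0, -1.8]
gripper_width: 15.6
finger_force: 35.0
```

Emit:
servo_tool:
  plan:
    - {"tx":0,"ty":0,"tz":1,"ax":0,"ay":0,"az":0}
    - {"tx":0,"ty":0,"tz":1,"ax":0,"ay":0,"az":0}
    - {"tx":0,"ty":0,"tz":1,"ax":0,"ay":0,"az":0}
    - {"tx":0,"ty":0,"tz":1,"ax":0,"ay":0,"az":0}
    - {"tx":0,"ty":0,"tz":1,"ax":0,"ay":0,"az":0}
    - {"tx":0,"ty":0,"tz":0,"ax":0,"ay":0,"az":0}
    - {"tx":0,"ty":0,"tz":0,"ax":0,"ay":0,"az":0}

```text
t: 9.43
tool_pos: [529.5, -299.7, 111.2]
ee_rot: [[0.001, 1.0, 0.0], [1.0, -0.001, -0.0], [-0.0, 0.0, -1.0]]
force: [0.2, 0.3, -0.7]
gripper_width: 15.9
finger_force: 35.0
```

```bash
python3 - <<'E'
from h import *
go(530,-300.5,112.4,1.57)
E
```

```text
t9.43 pos [ 529.5 -299.7  111.2] yaw 1.569 tilt [ 0. -0.] F [ 0.2  0.3 -0.7] T [-0.07 -0.11 -0.04] q [ 0.87  0.58 -0.61  1.72  0.39  0.97  0.11] w 15.9
tool delta [-0.8  0.5 -1.2] az deg -0.0
```

Emit:
servo_tool:
  plan:
    - {"tx":0,"ty":0,"tz":1,"ax":0,"ay":0,"az":0}
    - {"tx":0,"ty":0,"tz":1,"ax":0,"ay":0,"az":0}
    - {"tx":0,"ty":0,"tz":0,"ax":0,"ay":0,"az":0}

```text
t: 9.8
tool_pos: [529.4, -299.8, 109.0]
ee_rot: [[0.002, 1.0, -0.0], [1.0, -0.002, 0.0], [0.0, -0.0, -1.0]]
force: [0.2, -0.1, -0.9]
gripper_width: 15.9
finger_force: 35.0
```

Emit:
servo_tool:
  plan:
    - {"tx":0,"ty":0,"tz":1,"ax":0,"ay":0,"az":0}
    - {"tx":0,"ty":0,"tz":1,"ax":0,"ay":0,"az":0}
    - {"tx":0,"ty":0,"tz":0,"ax":0,"ay":0,"az":0}

```text
t: 10.18
tool_pos: [529.4, -299.7, 107.1]
ee_rot: [[0.001, 1.0, -0.0], [1.0, -0.001, 0.0], [0.0, -0.0, -1.0]]
force: [0.3, 0.6, -1.7]
gripper_width: 15.8
finger_force: 35.0
```

```bash
python3 - <<'E'
from h import *
go(530,-300.5,112.4,1.57)
E
```

```text
t10.18 pos [ 529.4 -299.7  107.1] yaw 1.569 tilt [-0.0002  0.0001] F [ 0.3  0.6 -1.7] T [-0.06 -0.08  0.  ] q [ 0.87  0.58 -0.61  1.72  0.39  0.96  0.11] w 15.8
tool delta [-0.8  0.6 -5.3] az deg -0.0
```

Emit:
servo_tool:
  plan:
    - {"tx":0,"ty":0,"tz":1,"ax":0,"ay":0,"az":0}
    - {"tx":0,"ty":0,"tz":1,"ax":0,"ay":0,"az":0}
    - {"tx":0,"ty":0,"tz":0,"ax":0,"ay":0,"az":0}

```text
t: 10.55
tool_pos: [529.4, -299.7, 105.1]
ee_rot: [[0.002, 1.0, -0.0], [1.0, -0.002, 0.0], [0.0, -0.0, -1.0]]
force: [0.4, 0.3, -1.0]
gripper_width: 16.1
finger_force: 35.0
```

Emit:
servo_tool:
  plan:
    - {"tx":0,"ty":0,"tz":1,"ax":0,"ay":0,"az":0}
    - {"tx":0,"ty":0,"tz":1,"ax":0,"ay":0,"az":0}
    - {"tx":0,"ty":0,"tz":0,"ax":0,"ay":0,"az":0}

```text
t: 10.92
tool_pos: [529.4, -299.7, 103.0]
ee_rot: [[0.002, 1.0, -0.0], [1.0, -0.002, 0.0], [0.0, -0.0, -1.0]]
force: [0.2, 0.1, -1.5]
gripper_width: 15.7
finger_force: 35.0
```

```bash
python3 - <<'E'
from h import *
go(530,-300.5,112.4,1.57)
E
```

```text
t10.93 pos [ 529.4 -299.7  103. ] yaw 1.569 tilt [-0.0002  0.0001] F [ 0.2  0.1 -1.5] T [-0.01 -0.06 -0.02] q [ 0.87  0.58 -0.61  1.73  0.4   0.96  0.1 ] w 15.7
tool delta [-0.8  0.6 -9.4] az deg -0.0
```

Free all the way, so the pins are in the slot. Continuing to the seat, about 9.6 mm more.

Emit:
servo_tool:
  plan:
    - {"tx":0,"ty":0,"tz":1.5,"ax":0,"ay":0,"az":0}
    - {"tx":0,"ty":0,"tz":1.5,"ax":0,"ay":0,"az":0}
    - {"tx":0,"ty":0,"tz":1.5,"ax":0,"ay":0,"az":0}
    - {"tx":0,"ty":0,"tz":1.5,"ax":0,"ay":0,"az":0}
    - {"tx":0,"ty":0,"tz":0,"ax":0,"ay":0,"az":0}

```text
t: 11.55
tool_pos: [529.4, -299.7, 97.0]
ee_rot: [[0.002, 1.0, -0.0], [1.0, -0.002, 0.0], [0.0, -0.0, -1.0]]
force: [0.2, -0.4, -0.6]
gripper_width: 15.8
finger_force: 35.0
```

Emit:
servo_tool:
  plan:
    - {"tx":0,"ty":0,"tz":1,"ax":0,"ay":0,"az":0}
    - {"tx":0,"ty":0,"tz":1,"ax":0,"ay":0,"az":0}
    - {"tx":0,"ty":0,"tz":0,"ax":0,"ay":0,"az":0}

```text
t: 11.92
tool_pos: [529.5, -299.8, 95.1]
ee_rot: [[0.002, 1.0, -0.0], [1.0, -0.002, 0.0], [0.0, -0.0, -1.0]]
force: [0.3, -0.4, -2.2]
gripper_width: 15.9
finger_force: 35.0
```

Emit:
servo_tool:
  plan:
    - {"tx":0,"ty":0,"tz":0.7,"ax":0,"ay":0,"az":0}
    - {"tx":0,"ty":0,"tz":0,"ax":0,"ay":0,"az":0}

```text
t: 12.18
tool_pos: [529.5, -299.7, 94.4]
ee_rot: [[0.002, 1.0, -0.0], [1.0, -0.002, 0.0], [0.0, -0.0, -1.0]]
force: [0.8, 0.0, -1.6]
gripper_width: 15.7
finger_force: 35.0
```

```bash
python3 - <<'E'
from h import *
go(530,-300.5,93.4,1.57)
E
```

```text
t12.18 pos [ 529.5 -299.7   94.4] yaw 1.569 tilt [-0.  0.] F [ 0.8  0.  -1.6] T [-0.08 -0.08 -0.  ] q [ 0.86  0.59 -0.6   1.73  0.4   0.94  0.1 ] w 15.7
tool delta [-0.8  0.5  1. ] az deg -0.0
```

Emit:
servo_tool:
  plan:
    - {"tx":0,"ty":0,"tz":0.6,"ax":0,"ay":0,"az":0}
    - {"tx":0,"ty":0,"tz":0,"ax":0,"ay":0,"az":0}

```text
t: 12.42
tool_pos: [529.5, -299.8, 93.8]
ee_rot: [[0.002, 1.0, -0.0], [1.0, -0.002, 0.0], [0.0, -0.0, -1.0]]
force: [-0.4, 0.3, -2.2]
gripper_width: 16.0
finger_force: 35.0
```

Emit:
servo_tool:
  plan:
    - {"tx":0,"ty":0,"tz":0.4,"ax":0,"ay":0,"az":0}
    - {"tx":0,"ty":0,"tz":0,"ax":0,"ay":0,"az":0}

```text
t: 12.68
tool_pos: [529.5, -299.8, 93.6]
ee_rot: [[0.002, 1.0, 0.0], [1.0, -0.002, -0.0], [-0.0, 0.0, -1.0]]
force: [0.2, -0.2, -1.2]
gripper_width: 16.0
finger_force: 35.0
```

Emit:
servo_tool:
  plan:
    - {"tx":0,"ty":0,"tz":0.4,"ax":0,"ay":0,"az":0}
    - {"tx":0,"ty":0,"tz":0,"ax":0,"ay":0,"az":0}

```text
t: 12.92
tool_pos: [529.6, -299.8, 93.5]
ee_rot: [[0.002, 1.0, 0.0], [1.0, -0.002, -0.0], [-0.0, 0.0, -1.0]]
force: [-1.4, 1.4, 4.8]
gripper_width: 15.9
finger_force: 35.0
```

Emit:
servo_tool:
  plan:
    - {"tx":0,"ty":0,"tz":-0.5,"ax":0,"ay":0,"az":4}
    - {"tx":0,"ty":0,"tz":0,"ax":0,"ay":0,"az":8}
    - {"tx":0,"ty":0,"tz":0,"ax":0,"ay":0,"az":8}
    - {"tx":0,"ty":0,"tz":0,"ax":0,"ay":0,"az":8}
    - {"tx":0,"ty":0,"tz":0,"ax":0,"ay":0,"az":8}
    - {"tx":0,"ty":0,"tz":0,"ax":0,"ay":0,"az":0}

```text
t: 13.68
tool_pos: [529.8, -299.7, 93.6]
ee_rot: [[0.588, 0.809, 0.0], [0.809, -0.588, -0.0], [-0.0, 0.001, -1.0]]
force: [0.4, -0.0, -0.1]
gripper_width: 16.0
finger_force: 35.0
```

```bash
python3 - <<'E'
from h import *
go(529.5,-299.7,93.9,0)
E
```

```text
t13.68 pos [ 529.8 -299.7   93.6] yaw 0.942 tilt [ 0.0004 -0.0004] F [ 0.4 -0.  -0.1] T [-0.03 -0.05 -0.01] q [ 0.76  0.56 -0.45  1.74  0.3   0.91 -0.45] w 16.0
tool delta [-0.2 -0.3 -0.3] az deg 54.0
```

Turning freely at 36°. Continuing.

Emit:
servo_tool:
  plan:
    - {"tx":0,"ty":0,"tz":-0.2,"ax":0,"ay":0,"az":7}
    - {"tx":0,"ty":0,"tz":0,"ax":0,"ay":0,"az":8}
    - {"tx":0,"ty":0,"tz":0,"ax":0,"ay":0,"az":8}
    - {"tx":0,"ty":0,"tz":0,"ax":0,"ay":0,"az":8}
    - {"tx":0,"ty":0,"tz":0,"ax":0,"ay":0,"az":8}
    - {"tx":0,"ty":0,"tz":0,"ax":0,"ay":0,"az":5}
    - {"tx":0,"ty":0,"tz":0,"ax":0,"ay":0,"az":0}

```text
t: 14.55
tool_pos: [529.6, -299.6, 93.6]
ee_rot: [[0.984, 0.176, -0.0], [0.176, -0.984, -0.0], [-0.0, 0.0, -1.0]]
force: [-0.2, 0.4, -0.9]
gripper_width: 15.9
finger_force: 35.0
```

```bash
python3 - <<'E'
from h import *
go(529.5,-299.7,93.9,0)
E
```

```text
t14.55 pos [ 529.6 -299.6   93.6] yaw 0.177 tilt [-0.0001 -0.0001] F [-0.2  0.4 -0.9] T [-0.04 -0.03 -0.01] q [ 0.63  0.53 -0.27  1.75  0.18  0.88 -1.11] w 15.9
tool delta [-0.1  0.  -0.3] az deg 10.1
```

Emit:
servo_tool:
  plan:
    - {"tx":0,"ty":0,"tz":0,"ax":0,"ay":0,"az":3}
    - {"tx":0,"ty":0,"tz":0,"ax":0,"ay":0,"az":3}
    - {"tx":0,"ty":0,"tz":0,"ax":0,"ay":0,"az":3}
    - {"tx":0,"ty":0,"tz":0,"ax":0,"ay":0,"az":0}

```text
t: 15.05
tool_pos: [529.4, -299.7, 93.6]
ee_rot: [[1.0, 0.02, -0.0], [0.02, -1.0, 0.0], [-0.0, -0.0, -1.0]]
force: [-0.3, 1.3, -0.3]
gripper_width: 15.9
finger_force: 35.0
```

```bash
python3 - <<'E'
from h import *
go(529.5,-299.7,93.9,0)
E
```

```text
t15.05 pos [ 529.4 -299.7   93.6] yaw 0.020 tilt [-0.0002  0.    ] F [-0.3  1.3 -0.3] T [0.02 0.02 0.01] q [ 0.6   0.53 -0.23  1.75  0.15  0.88 -1.24] w 15.9
tool delta [ 0.1 -0.  -0.3] az deg 1.1
```

Emit:
servo_tool:
  plan:
    - {"tx":0,"ty":0,"tz":0,"ax":0,"ay":0,"az":3}
    - {"tx":0,"ty":0,"tz":0,"ax":0,"ay":0,"az":3}
    - {"tx":0,"ty":0,"tz":0,"ax":0,"ay":0,"az":0}

```text
t: 15.42
tool_pos: [529.3, -300.2, 93.6]
ee_rot: [[0.996, -0.086, -0.0], [-0.086, -0.996, -0.0], [-0.0, 0.0, -1.0]]
force: [-0.2, -0.9, -1.0]
gripper_width: 15.9
finger_force: 35.0
```

```bash
python3 - <<'E'
from h import *
go(529.5,-299.7,93.9,0)
E
```

```text
t15.43 pos [ 529.3 -300.2   93.6] yaw -0.086 tilt [-0.0003 -0.0004] F [-0.2 -0.9 -1. ] T [-0.34  0.13  0.06] q [ 0.59  0.53 -0.21  1.75  0.13  0.87 -1.34] w 15.9
tool delta [ 0.2 -0.5 -0.3] az deg -4.9
```

Emit:
servo_tool:
  plan:
    - {"tx":0,"ty":0,"tz":0,"ax":0,"ay":0,"az":3}
    - {"tx":0,"ty":0,"tz":0,"ax":0,"ay":0,"az":2}
    - {"tx":0,"ty":0,"tz":0,"ax":0,"ay":0,"az":0}

```text
t: 15.8
tool_pos: [529.2, -300.3, 93.7]
ee_rot: [[0.985, -0.174, -0.0], [-0.174, -0.985, -0.001], [-0.0, 0.001, -1.0]]
force: [-1.1, -2.7, -0.0]
gripper_width: 15.8
finger_force: 35.0
```

```bash
python3 - <<'E'
from h import *
go(529.5,-299.7,93.9,0)
E
```

```text
t15.80 pos [ 529.2 -300.3   93.7] yaw -0.175 tilt [-0.0003 -0.0007] F [-1.1 -2.7 -0. ] T [-0.67  0.34  0.05] q [ 0.57  0.53 -0.18  1.75  0.12  0.87 -1.41] w 15.8
tool delta [ 0.2 -0.7 -0.2] az deg -10.0
```

Emit:
servo_tool:
  plan:
    - {"tx":0,"ty":0,"tz":-1.5,"ax":0,"ay":0,"az":0}
    - {"tx":0,"ty":0,"tz":-1.5,"ax":0,"ay":0,"az":0}
    - {"tx":0,"ty":0,"tz":-1.5,"ax":0,"ay":0,"az":0}
    - {"tx":0,"ty":0,"tz":-1,"ax":0,"ay":0,"az":0}
    - {"tx":0,"ty":0,"tz":-1,"ax":0,"ay":0,"az":0}
    - {"tx":0,"ty":0,"tz":0,"ax":0,"ay":0,"az":0}
  squeeze: 55

```text
t: 16.55
tool_pos: [529.3, -299.4, 99.8]
ee_rot: [[0.985, -0.175, -0.001], [-0.175, -0.985, 0.001], [-0.001, -0.001, -1.0]]
force: [-0.2, -3.7, -10.2]
gripper_width: 15.0
finger_force: 55.0
```

```bash
python3 - <<'E'
from h import *
go(529.5,-299.7,93.9,0)
E
```

```text
t16.55 pos [ 529.3 -299.4   99.8] yaw -0.176 tilt [-0.0008  0.0007] F [ -0.2  -3.7 -10.2] T [-0.92  0.    0.02] q [ 0.57  0.52 -0.18  1.75  0.12  0.88 -1.41] w 15.0
tool delta [0.3 0.3 5.9] az deg -10.1
```

Emit:
servo_tool:
  plan:
    - {"tx":0,"ty":0.7,"tz":-1,"ax":0,"ay":0,"az":0}
    - {"tx":0,"ty":0,"tz":-1,"ax":0,"ay":0,"az":0}
    - {"tx":0,"ty":0,"tz":-1,"ax":0,"ay":0,"az":0}
    - {"tx":0,"ty":0,"tz":-1,"ax":0,"ay":0,"az":0}
    - {"tx":0,"ty":0,"tz":0,"ax":0,"ay":0,"az":0}

```text
t: 17.18
tool_pos: [529.5, -300.1, 104.3]
ee_rot: [[0.985, -0.175, 0.0], [-0.175, -0.985, 0.0], [0.0, -0.0, -1.0]]
force: [-0.4, 0.7, -9.9]
gripper_width: 14.6
finger_force: 55.0
```

```bash
python3 - <<'E'
from h import *
go(529.5,-299.7,93.9,0)
E
```

```text
t17.18 pos [ 529.5 -300.1  104.3] yaw -0.176 tilt [0.0001 0.0004] F [-0.4  0.7 -9.9] T [0.09 0.03 0.04] q [ 0.57  0.51 -0.19  1.75  0.12  0.89 -1.41] w 14.6
tool delta [-0.1 -0.3 10.4] az deg -10.1
```

Emit:
servo_tool:
  plan:
    - {"tx":0,"ty":0,"tz":-2,"ax":0,"ay":0,"az":0}
    - {"tx":0,"ty":0,"tz":-2,"ax":0,"ay":0,"az":0}
    - {"tx":0,"ty":0,"tz":-2,"ax":0,"ay":0,"az":0}
    - {"tx":0,"ty":0,"tz":-2,"ax":0,"ay":0,"az":0}
    - {"tx":0,"ty":0,"tz":-2,"ax":0,"ay":0,"az":0}
    - {"tx":0,"ty":0,"tz":-2,"ax":0,"ay":0,"az":0}
    - {"tx":0,"ty":0,"tz":-2,"ax":0,"ay":0,"az":0}
    - {"tx":0,"ty":0,"tz":-2,"ax":0,"ay":0,"az":0}
    - {"tx":0,"ty":0,"tz":-2,"ax":0,"ay":0,"az":0}
    - {"tx":0,"ty":0,"tz":0,"ax":0,"ay":0,"az":0}

```text
t: 18.42
tool_pos: [530.4, -300.9, 123.5]
ee_rot: [[0.985, -0.175, 0.002], [-0.175, -0.985, -0.001], [0.003, 0.001, -1.0]]
force: [-0.7, -0.6, -5.9]
gripper_width: 14.9
finger_force: 55.0
```

Emit:
servo_tool:
  plan:
    - {"tx":0,"ty":0,"tz":-2,"ax":0,"ay":0,"az":0}
    - {"tx":0,"ty":0,"tz":-4,"ax":0,"ay":0,"az":0}
    - {"tx":0,"ty":0,"tz":-5,"ax":0,"ay":0,"az":0}
    - {"tx":0,"ty":0,"tz":-6,"ax":0,"ay":0,"az":0}
    - {"tx":0,"ty":0,"tz":-6,"ax":0,"ay":0,"az":0}
    - {"tx":0,"ty":0,"tz":-6,"ax":0,"ay":0,"az":0}
    - {"tx":0,"ty":0,"tz":-5,"ax":0,"ay":0,"az":0}
    - {"tx":0,"ty":0,"tz":-3,"ax":0,"ay":0,"az":0}
    - {"tx":0,"ty":0,"tz":0,"ax":0,"ay":0,"az":0}

```text
t: 19.55
tool_pos: [529.5, -300.5, 159.5]
ee_rot: [[0.985, -0.175, 0.0], [-0.175, -0.985, -0.0], [0.0, 0.0, -1.0]]
force: [1.0, -0.2, -6.0]
gripper_width: 14.8
finger_force: 55.0
```

```bash
python3 - <<'E'
from h import *
p,d=grab_frame("scene")
go(400,-230,160,-.176)
cv2.imwrite('pics/b.png',cv2.resize(p[210:310,270:370][:,:,::-1],(500,500),interpolation=cv2.INTER_CUBIC))
E
```

```text
t19.60 pos [ 529.4 -300.5  159.3] yaw -0.176 tilt [-0.     -0.0001] F [ 0.3  0.7 -3.8] T [0.   0.   0.01] q [ 0.58  0.45 -0.19  1.7   0.1   1.   -1.4 ] w 14.8
tool delta [-139.7  -46.7   -0.8] az deg -0.0
```

View pics/b.png

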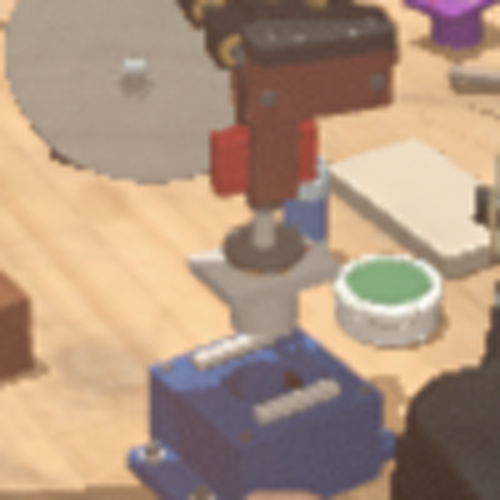

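The plug hangs upright and clear of the block (collar at crop (265,250), spigot (265,310)), and the other things are undisturbed. I'll carry it round in front of the polisher.

Emit:
servo_tool:
  plan:
    - {"tx":-5,"ty":-1.6,"tz":0,"ax":0,"ay":0,"az":0}
    - {"tx":-10,"ty":-3.2,"tz":0,"ax":0,"ay":0,"az":0}
    - {"tx":-15,"ty":-4.8,"tz":0,"ax":0,"ay":0,"az":0}
    - {"tx":-20,"ty":-6.3,"tz":0,"ax":0,"ay":0,"az":0}
    - {"tx":-23,"ty":-7.3,"tz":0,"ax":0,"ay":0,"az":0}
    - {"tx":-22,"ty":-7,"tz":0,"ax":0,"ay":0,"az":0}
    - {"tx":-20,"ty":-6.3,"tz":0,"ax":0,"ay":0,"az":0}
    - {"tx":-15,"ty":-4.8,"tz":0,"ax":0,"ay":0,"az":0}
    - {"tx":-10,"ty":-3.2,"tz":0,"ax":0,"ay":0,"az":0}
    - {"tx":-5,"ty":-1.6,"tz":0,"ax":0,"ay":0,"az":0}

```text
t: 20.85
tool_pos: [394.4, -229.5, 159.4]
ee_rot: [[0.985, -0.175, 0.0], [-0.175, -0.985, -0.0], [0.0, 0.0, -1.0]]
force: [-0.1, 0.4, -5.1]
gripper_width: 14.7
finger_force: 55.0
```

```bash
python3 - <<'E'
from h import *
go(395,110,160,-.176)
E
```

```text
t20.85 pos [ 394.4 -229.5  159.4] yaw -0.176 tilt [ 0.0004 -0.0003] F [-0.1  0.4 -5.1] T [-0.    0.01 -0.03] q [ 0.62  0.21 -0.22  2.05  0.06  0.88 -1.39] w 14.7
tool delta [ -58.9 -334.4   -0.6] az deg 0.0
```

Emit:
servo_tool:
  plan:
    - {"tx":-0.7,"ty":-4,"tz":0,"ax":0,"ay":0,"az":0}
    - {"tx":-1.4,"ty":-8,"tz":0,"ax":0,"ay":0,"az":0}
    - {"tx":-2.3,"ty":-13,"tz":0,"ax":0,"ay":0,"az":0}
    - {"tx":-3.2,"ty":-18,"tz":0,"ax":0,"ay":0,"az":0}
    - {"tx":-3.9,"ty":-22,"tz":0,"ax":0,"ay":0,"az":0}
    - {"tx":-4.2,"ty":-24,"tz":0,"ax":0,"ay":0,"az":0}
    - {"tx":-4.2,"ty":-24,"tz":0,"ax":0,"ay":0,"az":0}
    - {"tx":-4.2,"ty":-24,"tz":0,"ax":0,"ay":0,"az":0}
    - {"tx":-4.2,"ty":-24,"tz":0,"ax":0,"ay":0,"az":0}
    - {"tx":-4.2,"ty":-24,"tz":0,"ax":0,"ay":0,"az":0}

```text
t: 22.1
tool_pos: [395.0, -40.2, 159.3]
ee_rot: [[0.985, -0.174, 0.0], [-0.174, -0.985, 0.0], [0.0, -0.0, -1.0]]
force: [-0.7, 0.4, -4.9]
gripper_width: 15.3
finger_force: 55.0
```

Emit:
servo_tool:
  plan:
    - {"tx":-4.2,"ty":-24,"tz":0,"ax":0,"ay":0,"az":0}
    - {"tx":-4.2,"ty":-24,"tz":0,"ax":0,"ay":0,"az":0}
    - {"tx":-3.9,"ty":-22,"tz":0,"ax":0,"ay":0,"az":0}
    - {"tx":-3.5,"ty":-20,"tz":0,"ax":0,"ay":0,"az":0}
    - {"tx":-3.2,"ty":-18,"tz":0,"ax":0,"ay":0,"az":0}
    - {"tx":-2.6,"ty":-15,"tz":0,"ax":0,"ay":0,"az":0}
    - {"tx":-2.1,"ty":-12,"tz":0,"ax":0,"ay":0,"az":0}
    - {"tx":-1.4,"ty":-8,"tz":0,"ax":0,"ay":0,"az":0}
    - {"tx":-0.7,"ty":-4,"tz":0,"ax":0,"ay":0,"az":0}
    - {"tx":0,"ty":-2,"tz":0,"ax":0,"ay":0,"az":0}

```text
t: 23.35
tool_pos: [395.8, 109.3, 159.2]
ee_rot: [[0.985, -0.175, -0.0], [-0.175, -0.985, -0.0], [-0.0, 0.0, -1.0]]
force: [-0.5, -0.2, -5.7]
gripper_width: 15.2
finger_force: 55.0
```

```bash
python3 - <<'E'
from h import *
go(467,123,160,-.176)
E
```

```text
t23.35 pos [395.8 109.3 159.2] yaw -0.176 tilt [-0.0001 -0.0002] F [-0.5 -0.2 -5.7] T [ 0.02  0.04 -0.02] q [ 0.09  0.16 -0.52  2.13  0.1   0.87 -2.24] w 15.2
tool delta [ 67.7 -26.   -0.8] az deg -0.0
```

Emit:
servo_tool:
  plan:
    - {"tx":3,"ty":-1.2,"tz":0,"ax":0,"ay":0,"az":0}
    - {"tx":8,"ty":-3,"tz":0,"ax":0,"ay":0,"az":0}
    - {"tx":13,"ty":-5,"tz":0,"ax":0,"ay":0,"az":0}
    - {"tx":16,"ty":-6,"tz":0,"ax":0,"ay":0,"az":0}
    - {"tx":13,"ty":-5,"tz":0,"ax":0,"ay":0,"az":0}
    - {"tx":9,"ty":-3.5,"tz":0,"ax":0,"ay":0,"az":0}
    - {"tx":5,"ty":-2,"tz":0,"ax":0,"ay":0,"az":0}
    - {"tx":1,"ty":0,"tz":0,"ax":0,"ay":0,"az":0}

```text
t: 24.35
tool_pos: [467.3, 122.8, 159.1]
ee_rot: [[0.985, -0.175, -0.0], [-0.175, -0.985, -0.0], [-0.0, 0.0, -1.0]]
force: [-0.6, 0.0, -4.8]
gripper_width: 14.9
finger_force: 55.0
```

Emit:
servo_tool:
  plan:
    - {"tx":0,"ty":0,"tz":3,"ax":0,"ay":0,"az":0}
    - {"tx":0,"ty":0,"tz":6,"ax":0,"ay":0,"az":0}
    - {"tx":0,"ty":0,"tz":9,"ax":0,"ay":0,"az":0}
    - {"tx":0,"ty":0,"tz":10,"ax":0,"ay":0,"az":0}
    - {"tx":0,"ty":0,"tz":10,"ax":0,"ay":0,"az":0}
    - {"tx":0,"ty":0,"tz":9,"ax":0,"ay":0,"az":0}
    - {"tx":0,"ty":0,"tz":6,"ax":0,"ay":0,"az":0}
    - {"tx":0,"ty":0,"tz":3,"ax":0,"ay":0,"az":0}
    - {"tx":0,"ty":0,"tz":0,"ax":0,"ay":0,"az":0}

```text
t: 25.48
tool_pos: [467.3, 122.8, 103.2]
ee_rot: [[0.985, -0.175, -0.0], [-0.175, -0.985, 0.0], [-0.0, 0.0, -1.0]]
force: [1.7, 0.1, -5.5]
gripper_width: 15.2
finger_force: 55.0
```

```bash
python3 - <<'E'
from h import *
p,d=grab_frame("top");q,_=grab_frame("scene")
go(467,123,78,-.176)
c=np.zeros((400,800,3),np.uint8);c[:,:400]=cv2.resize(p[255:335,205:285],(400,400),interpolation=cv2.INTER_CUBIC)
c[:,400:]=cv2.resize(q[180:260,210:290],(400,400),interpolation=cv2.INTER_CUBIC)
cv2.imwrite('pics/c.png',c[:,:,::-1])
E
```

```text
t25.57 pos [467.5 122.9 103.5] yaw -0.176 tilt [0.0004 0.0001] F [ 0.6  0.1 -4.8] T [ 0.02  0.03 -0.03] q [ 0.03  0.36 -0.47  2.03  0.23  0.79 -2.32] w 14.7
tool delta [-0.5 -0.  25.5] az deg -0.0
```

View pics/c.png

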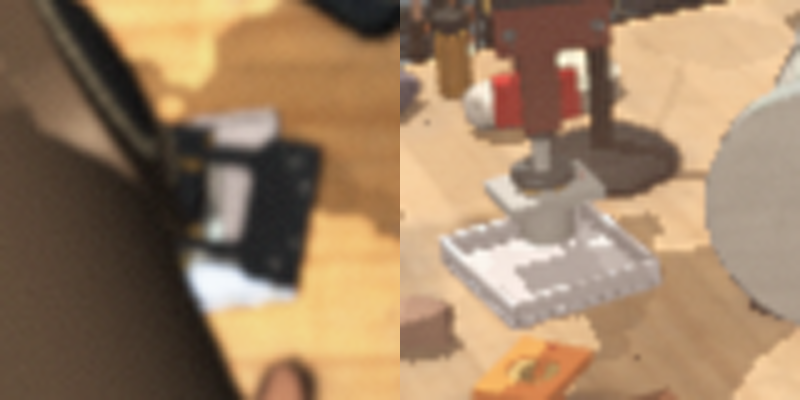

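The plug is upright above the tray (scene crop (545,210)). Lowering it gently.

Emit:
servo_tool:
  plan:
    - {"tx":0,"ty":0,"tz":3,"ax":0,"ay":0,"az":0}
    - {"tx":0,"ty":0,"tz":5,"ax":0,"ay":0,"az":0}
    - {"tx":0,"ty":0,"tz":5,"ax":0,"ay":0,"az":0}
    - {"tx":0,"ty":0,"tz":4,"ax":0,"ay":0,"az":0}
    - {"tx":0,"ty":0,"tz":2,"ax":0,"ay":0,"az":0}
    - {"tx":0,"ty":0,"tz":1,"ax":0,"ay":0,"az":0}
    - {"tx":0,"ty":0,"tz":0,"ax":0,"ay":0,"az":0}

```text
t: 26.45
tool_pos: [467.3, 122.8, 83.3]
ee_rot: [[0.985, -0.175, -0.0], [-0.175, -0.985, -0.0], [-0.0, 0.0, -1.0]]
force: [-0.2, -0.0, -4.9]
gripper_width: 14.9
finger_force: 55.0
```

Emit:
servo_tool:
  plan:
    - {"tx":0,"ty":0,"tz":1,"ax":0,"ay":0,"az":0}
    - {"tx":0,"ty":0,"tz":1,"ax":0,"ay":0,"az":0}
    - {"tx":0,"ty":0,"tz":1,"ax":0,"ay":0,"az":0}
    - {"tx":0,"ty":0,"tz":1,"ax":0,"ay":0,"az":0}
    - {"tx":0,"ty":0,"tz":1,"ax":0,"ay":0,"az":0}
    - {"tx":0,"ty":0,"tz":1,"ax":0,"ay":0,"az":0}
    - {"tx":0,"ty":0,"tz":0,"ax":0,"ay":0,"az":0}

```text
t: 27.32
tool_pos: [467.6, 122.9, 77.5]
ee_rot: [[0.985, -0.175, 0.001], [-0.175, -0.985, 0.0], [0.001, -0.0, -1.0]]
force: [-0.7, 0.0, -0.7]
gripper_width: 15.3
finger_force: 55.0
```

Emit:
servo_tool:
  plan:
    - {"tx":0,"ty":0,"tz":1,"ax":0,"ay":0,"az":0}
    - {"tx":0,"ty":0,"tz":1,"ax":0,"ay":0,"az":0}
    - {"tx":0,"ty":0,"tz":0.5,"ax":0,"ay":0,"az":0}
    - {"tx":0,"ty":0,"tz":0,"ax":0,"ay":0,"az":0}

```text
t: 27.82
tool_pos: [467.2, 122.8, 74.7]
ee_rot: [[0.985, -0.175, -0.0], [-0.175, -0.985, 0.0], [-0.0, 0.0, -1.0]]
force: [0.1, -0.4, -1.4]
gripper_width: 14.6
finger_force: 55.0
```

Emit:
servo_tool:
  plan:
    - {"tx":0,"ty":0,"tz":0.5,"ax":0,"ay":0,"az":0}
    - {"tx":0,"ty":0,"tz":0.5,"ax":0,"ay":0,"az":0}
    - {"tx":0,"ty":0,"tz":0,"ax":0,"ay":0,"az":0}

```text
t: 28.2
tool_pos: [467.3, 122.7, 73.7]
ee_rot: [[0.985, -0.175, -0.0], [-0.175, -0.985, -0.0], [-0.0, 0.0, -1.0]]
force: [0.2, 0.9, -1.6]
gripper_width: 15.1
finger_force: 55.0
```

Emit:
servo_tool:
  plan:
    - {"tx":0,"ty":0,"tz":0.5,"ax":0,"ay":0,"az":0}
    - {"tx":0,"ty":0,"tz":0,"ax":0,"ay":0,"az":0}

```text
t: 28.45
tool_pos: [467.4, 122.8, 73.5]
ee_rot: [[0.985, -0.175, 0.0], [-0.175, -0.985, -0.0], [0.0, 0.0, -1.0]]
force: [-1.1, -0.5, 2.5]
gripper_width: 15.1
finger_force: 55.0
```

Emit:
servo_tool:
  plan:
    - {"tx":0,"ty":0,"tz":0.4,"ax":0,"ay":0,"az":0}
    - {"tx":0,"ty":0,"tz":0,"ax":0,"ay":0,"az":0}

```text
t: 28.7
tool_pos: [467.5, 122.8, 73.4]
ee_rot: [[0.985, -0.175, 0.001], [-0.175, -0.985, -0.0], [0.001, 0.0, -1.0]]
force: [-2.4, -0.8, 6.9]
gripper_width: 15.1
finger_force: 55.0
```

The collar is seated. Easing off, opening and withdrawing straight up.

Emit:
servo_tool:
  plan:
    - {"tx":0,"ty":0,"tz":-0.4,"ax":0,"ay":0,"az":0}
    - {"tx":0,"ty":0,"tz":0,"ax":0,"ay":0,"az":0}

```text
t: 28.95
tool_pos: [467.4, 122.8, 73.5]
ee_rot: [[0.985, -0.175, 0.0], [-0.175, -0.985, 0.0], [0.0, -0.0, -1.0]]
force: [-1.5, -0.1, 4.8]
gripper_width: 15.2
finger_force: 55.0
```

Emit:
servo_tool:
  plan:
    - {"tx":0,"ty":0,"tz":0,"ax":0,"ay":0,"az":0}
    - {"tx":0,"ty":0,"tz":0,"ax":0,"ay":0,"az":0}
    - {"tx":0,"ty":0,"tz":0,"ax":0,"ay":0,"az":0}
    - {"tx":0,"ty":0,"tz":0,"ax":0,"ay":0,"az":0}
    - {"tx":0,"ty":0,"tz":0,"ax":0,"ay":0,"az":0}
    - {"tx":0,"ty":0,"tz":0,"ax":0,"ay":0,"az":0}
  jaw: 0

```text
t: 29.7
tool_pos: [467.3, 122.8, 73.3]
ee_rot: [[0.985, -0.175, 0.0], [-0.175, -0.985, -0.0], [0.0, 0.0, -1.0]]
force: [0.1, 0.6, -0.4]
gripper_width: 44.3
finger_force: 0.0
```

Emit:
servo_tool:
  plan:
    - {"tx":0,"ty":0,"tz":-5,"ax":0,"ay":0,"az":0}
    - {"tx":0,"ty":0,"tz":-10,"ax":0,"ay":0,"az":0}
    - {"tx":0,"ty":0,"tz":-20,"ax":0,"ay":0,"az":0}
    - {"tx":0,"ty":0,"tz":-25,"ax":0,"ay":0,"az":0}
    - {"tx":0,"ty":0,"tz":-25,"ax":0,"ay":0,"az":0}
    - {"tx":0,"ty":0,"tz":-20,"ax":0,"ay":0,"az":0}
    - {"tx":0,"ty":0,"tz":-10,"ax":0,"ay":0,"az":0}
    - {"tx":0,"ty":0,"tz":0,"ax":0,"ay":0,"az":0}

```text
t: 30.7
tool_pos: [467.6, 122.8, 188.9]
ee_rot: [[0.985, -0.175, 0.001], [-0.175, -0.985, 0.0], [0.001, -0.0, -1.0]]
force: [-0.1, 0.4, -0.3]
gripper_width: 43.7
finger_force: 0.0
```

```bash
python3 - <<'E'
from h import *
p,d=grab_frame("scene")
go(467,123,190)
cv2.imwrite('pics/e.png',cv2.resize(p[180:300,200:360][:,:,::-1],(800,600),interpolation=cv2.INTER_CUBIC))
E
```

```text
t30.75 pos [467.2 122.7 188.2] yaw -0.176 tilt [ 0.0002 -0.0001] F [ 0.1 -0.3 -0.3] T [ 0.02  0.01 -0.02] q [ 0.08  0.25 -0.51  1.95  0.14  0.98 -2.24] w 43.9
tool delta [-0.3 -0.3 -1.8] az deg None
```

View pics/e.png

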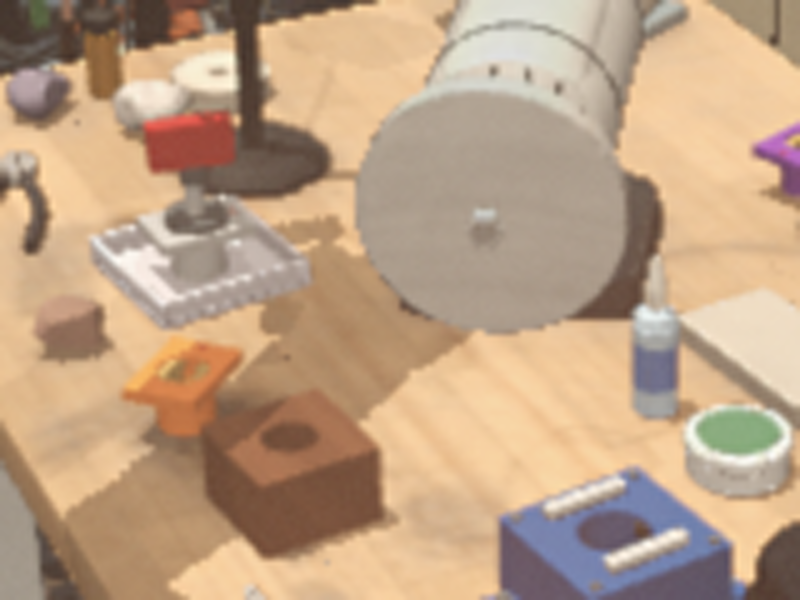

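The plug stands upright in the tray with the puller in it (handle at crop (190,140), plug at (195,245)). The gripper is clear and the other things haven't moved, so I'll hand in the job.

```bash
python3 -c "
from station import env
print(env.close_job())"
```

```text
the job is handed in; nothing more can be done
None
```

The plug is out of the blue block and stands upright in the aluminium tray with the puller left standing in it; the arm let go and the job was handed in at about 31 s, with no verdict returned.

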